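Unhook the orange case pack from the sample stand into the packing tray

TASK

Take the clear pack with the orange phone case off its wire hook on the sample stand: draw it along the wire, feel for the upturned tip and lift the hang tab up over it, keeping the pack hanging straight upright (a cocked tab tears) and never straining the hook. Then stand it upright, fully down, in the free pocket of the blue tray (the one with the green ticket in it), set it down gently and let go, leaving the other packs and things as they are.

Things in the scene. Friction and masses are not known exactly. Their poses are not given: they have to be found in the camera images.
- stand: Aluminium sample stand fixed to the bench: two posts (236 mm high, 312 mm apart along its y) carry a 14 mm square cross bar along its y. Origin on the bench under the bar's middle; its x axis is level and points away from the hooks' tips. Three wire hooks stick out level to stand -x at stand y = -110, 0, +110 mm. More than 6 N between the orange pack and the stand or its hooks strains a hook.
- collars (a point): Middle of the cross bar, 225 mm above the bench, in the middle hook's black collar (24 mm deep along x). The rigid 5 mm round hook wires pass the bar at this height. Each runs straight out to stand -x, then turns up at 45 degrees: the straight part ends 60 to 110 mm from the bar's middle (set differently on each hook, not measured), the wire axis then goes 18 mm further out and 18 mm up.
- pack_orange: The pack to move: stiff clear clamshell with an orange phone case in it, 16 mm thick (its x), 80 wide (y), 136 high (z), 56 to 108 g; origin at the centre of its underside. It hangs on one of the hooks 38 to 50 mm in front of the bar's middle, its -x towards the hook's tip. Its two shoulders beside the hang tab (top at z = 136 mm) can be gripped across the thickness from above.
- pack_orange_hole (a point): Centre of the hole in the orange pack's white hang tab, 155.5 mm above the pack's underside. The tab stands in the middle of the pack's top: 4 mm thick, 32 mm wide, top at pack z = 172 mm. The hole is 16 mm wide and 13 mm high (pack z = 149 to 162 mm); at the start its upper edge rests on the wire.
- tray: Blue moulded packing tray fixed to the bench, 172 x 112 mm, 56 mm high, origin at the centre of its underside. Three upright pockets 26 mm (tray x) by 90 mm (tray y), centred at tray x = -62, 0 and +62 mm; pocket floor 6 mm above the bench, the ribs between them as high as the rim.
- ticket: Flat green paper job ticket (22 x 86 mm, fixed, paper thin) on the floor of the one free pocket; origin at the pocket's centre, on its floor.
- pack_white: Like the orange pack but with a white case and a green tab, hanging on another hook. Leave alone.
- pack_black: Like the orange pack but with a black case and a green tab, hanging on another hook. Leave alone.
- pack_grey: Like the orange pack but with a grey case, standing in a tray pocket. Leave alone.
- pack_green: Like the orange pack but with a green case, standing in a tray pocket. Leave alone.
- deburr_pen: Black deburring pen lying on the bench, 140 mm long, 14 mm thick; origin under its middle. Leave alone.
- tape_roll: Roll of tape lying flat, 90 mm across, 24 mm high; origin under its centre. Leave alone.

How it is judged:
By the outcome, as a careful person would: the job done as asked, in the order asked, and still so for the second after the job is handed in, with the robot touching nothing.
It also fails if it takes over 72 s, if anything falls off the work surface, if the arm or the gripper's body presses on something with over 40 N, if the wrist force passes 120 N, or if a joint passes its speed limit or range.

ROBOT

A 6-joint arm with a two-finger parallel gripper is mounted at the origin on the work surface. World frame = base frame: x ahead of the robot, y to its left, z up, the work surface at z = 0. Lengths are in m, angles in rad, forces in N, time in s.
With the tool pointing down it reaches from about 0.325 to 0.875 m from the base axis. Payload 4.4 kg.
Tool frame: the origin (TCP) lies at the very end of the fingers, on their centre line; the grasp point (between the pads) lies 19 mm behind it; z points along the fingers, y is the line along which they close (so a half turn about z gives the same grasp; the last joint's range is limited). The gripper opens to 85 mm and grips with 20 to 120 N. Pads are 22 mm wide; open, the fingers measure 114 mm over their backs; the gripper's body (76 mm by 85 mm) begins 54 mm behind the grasp point. The pads swing forward as they close: fully open they stand 13 mm farther back than shut.
Start: joints at [0.962, 0.207, 1.542, -0, 1.393, -0.15], TCP at [0.255, 0.516, 0.231] pointing down, gripper open.
Joint ranges: [-2.73, 2.73], [-0.86, 2.22], [0.23, 2.46], [-1.11, 4.25], [0.08, 2.63], [-2.82, 2.82]. Speed limits (rad/s): [2.79, 2.79, 3.14, 3.14, 3.14, 3.14].

INTERFACE

Orientations are given as a 3x3 rotation matrix whose columns are the frame's x, y, z axes.
In Python, from station import * gives the robot as it stands.
- The arm moves only by the tool apply_moves, never from a script. Its argument "targets" is a list of rows, each an object with "claw": the finger opening in mm, from 0 to 85.4; "linear": the shift along the world's x, y, z in units of 30 mm (1.0 is 30 mm), a list of three; "spin": the turn about the world's z in units of 6 degrees (1.0 is 6 degrees). A call has exactly 8 rows; each row shifts and turns the commanded pose from where the row before left it; what a row does not reach is not made up. A row lasts 1/12 s, in which the tool goes at most 41.7 mm and 7.16 degrees, less where a joint would pass 70% of its speed; a pose out of reach is approached as far as the arm can. A call is refused whole if a number of a shift passes 1 or a number of a turn 1, either way. A call with a gripper value outside its range is refused whole. The fingers move at their own pace and stop on an object; "squeeze" is the grip in N (left out, the last holds). Time passes only in rows, so rows that do not move let the fingers close, or fill a call up. It gives the time, the measured TCP pose, the force, the opening and the grip force at its end, in the units of the state.
- observe(): the state, without advancing time (a new reading comes with each control period).
- read_camera(name): name is "scene" or "top"; returns the picture (420x560x3 uint8, red, green, blue); there is no depth.
- camera_info(name): a dict with "fx", "fy", "cx", "cy" (pixels), "D" ([k1, k2, p1, p2, k3] as OpenCV has them; the pictures are not rectified), "world_to_cam" (4x4, takes a point from world to camera coordinates). Camera axes: x right, y up, looking along -z (the intrinsics and any distortion apply to the point x, -y, -z); pixel columns grow to the right and rows downward; lengths in m; the calibration is good to about 2 mm. A picture is of the moment at which its call begins. camera_info takes no time and is no camera call.
- sign_off(): hands the job in; it is judged then, once.
The state is a dict: "time": time; "joints": joint angles; "dq": joint speeds; "effort": joint torques, N m; "tcp_pos": TCP position; "orientation": TCP orientation; "force": force on the tool from outside, world axes, zero at the start; "torque": the same for the moment, N m; "gripper_width": opening from 0.0 (shut) to 1.0 (fully open); "gripper_force": force on a finger pad.
Only numpy, scipy, OpenCV 4.12 (cv2) and the standard library are available. Lean on these libraries where they do the work, as an engineer would, in place of code of your own. Each camera call takes 0.05 s, during which the arm holds its last target. There are 200 camera calls.

## Working session

There is one attempt and no reset: what is moved stays moved. The work goes in short steps, Python scripts to look and compute and a tool call to move; the robot and the scene stay as the last step left them, time stands still between calls to the robot, and variables do not carry over. Pictures are saved under pics/ and viewed, at most 13 in all, crops included, and the job is handed in when it is done.

Besides the shell and the picture viewer there is one more tool, called after "Call:" as name([rows], argument=value, ...), one row to a line, values as JSON. apply_moves: Moves the arm, as the interface text tells. Its arguments: {"type":"object","properties":{"targets":{"type":"array"},"squeeze":{"type":"number"}},"required":["targets"]}

```bash
mkdir -p pics; python3 - <<'E'
from station import *
import cv2
for n in ("scene","top"):
    im=read_camera(n); cv2.imwrite(f"pics/{n}0.png",im[:,:,::-1])
    print(n,camera_info(n))
print(observe())
E
```

```text
scene {'fx': 435.32814790499367, 'fy': 435.32814790499367, 'cx': 276.34071464758364, 'cy': 206.56470824494713, 'D': array([-0.12242538,  0.        ,  0.        ,  0.        ,  0.        ]), 'world_to_cam': array([[-0.26471176,  0.96423903,  0.0130681 ,  0.15267553],
       [-0.83499526, -0.23596757,  0.49709377,  0.38328542],
       [ 0.48240087,  0.12067476,  0.86759841, -1.64401257],
       [ 0.        ,  0.        ,  0.        ,  1.        ]])}
top {'fx': 521.8830625640002, 'fy': 521.8830625640002, 'cx': 284.8804315285427, 'cy': 201.31243047576842, 'D': array([-0.14400853,  0.        ,  0.        ,  0.        ,  0.        ]), 'world_to_cam': array([[ 0.01488492, -0.99966379,  0.02123096, -0.04552651],
       [ 0.99732602,  0.0163628 ,  0.07122544, -0.55593365],
       [-0.07154889,  0.02011401,  0.99723427, -1.51841105],
       [ 0.        ,  0.        ,  0.        ,  1.        ]])}
{'time': 0.1, 'joints': array([ 9.61496931e-01,  2.07343291e-01,  1.54283689e+00,  9.53930140e-06,
        1.39350523e+00, -1.50514397e-01]), 'dq': array([ 0.00037537, -0.00150128, -0.00168605,  0.0002364 ,  0.00062075,
       -0.00109486]), 'effort': array([-2.76031569e-04, -3.84090829e+01, -2.92551452e+01, -2.77888303e-04,
        4.81110896e-03,  1.21459306e-05]), 'tcp_pos': array([0.25425679, 0.5149565 , 0.23022481]), 'orientation': array([[-8.96590289e-01,  4.42859345e-01, -1.20537010e-03],
       [ 4.42860868e-01,  8.96588716e-01, -1.71078950e-03],
       [ 3.23082111e-04, -2.06768850e-03, -9.99997810e-01]]), 'force': array([-0.22597682, -0.54252839, -0.38577366]), 'torque': array([-0.00458334, -0.02864522,  0.02640218]), 'gripper_force': 0.0, 'gripper_width': 1.002669963750746}
```

View pics/scene0.png

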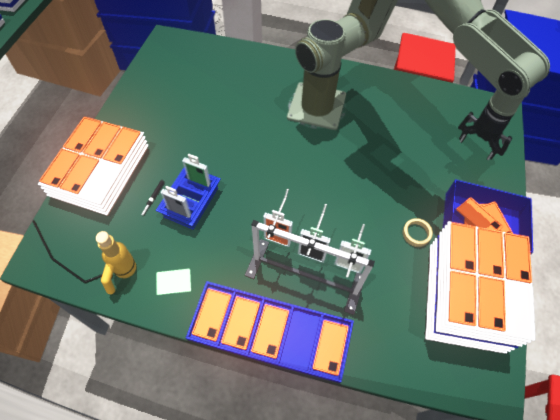

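View pics/top0.png

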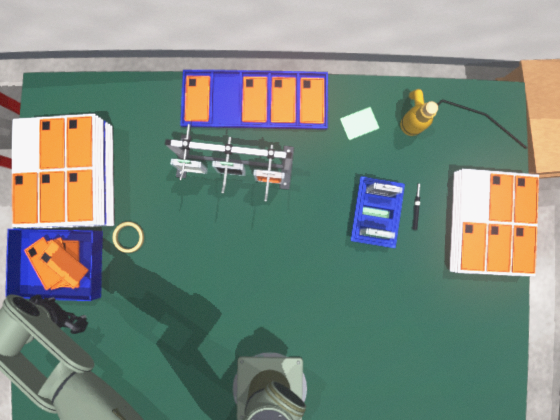

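The scene picture shows the stand with the orange pack on the hook at the left (275,230). The top picture shows that pack at (268,177), the bar from (170,147) to (290,153), and the tray at (376,212) with the green ticket in its middle pocket. Next I'll zoom in.

```bash
python3 - <<'E'
import cv2
a=cv2.imread("pics/top0.png"); b=cv2.imread("pics/scene0.png")
f=lambda i,x0,y0,w,h,s:cv2.resize(i[y0:y0+h,x0:x0+w],None,fx=s,fy=s,interpolation=cv2.INTER_CUBIC)
cv2.imwrite("pics/c1.png",f(a,160,120,140,85,5.7))
cv2.imwrite("pics/c2.png",f(b,235,180,145,105,5.5))
cv2.imwrite("pics/c3.png",cv2.hconcat([f(a,340,165,70,90,5.5),f(b,150,150,72,90,5.5)]))
E
```

```text
(no output)
```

View pics/c1.png

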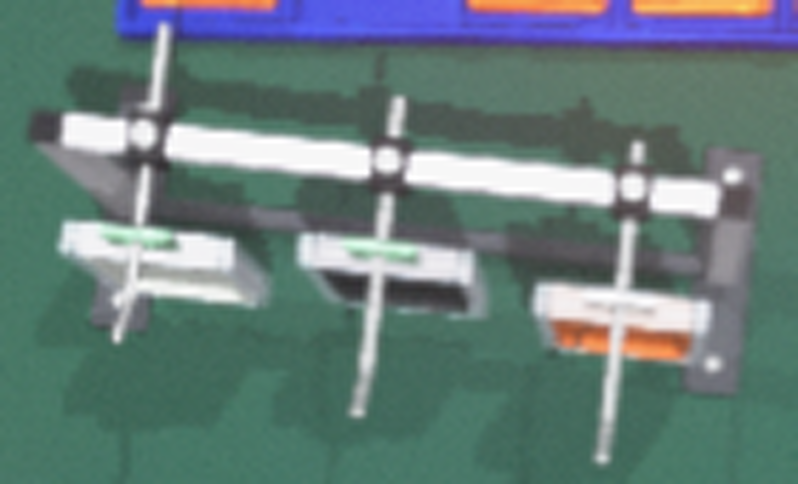

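View pics/c2.png

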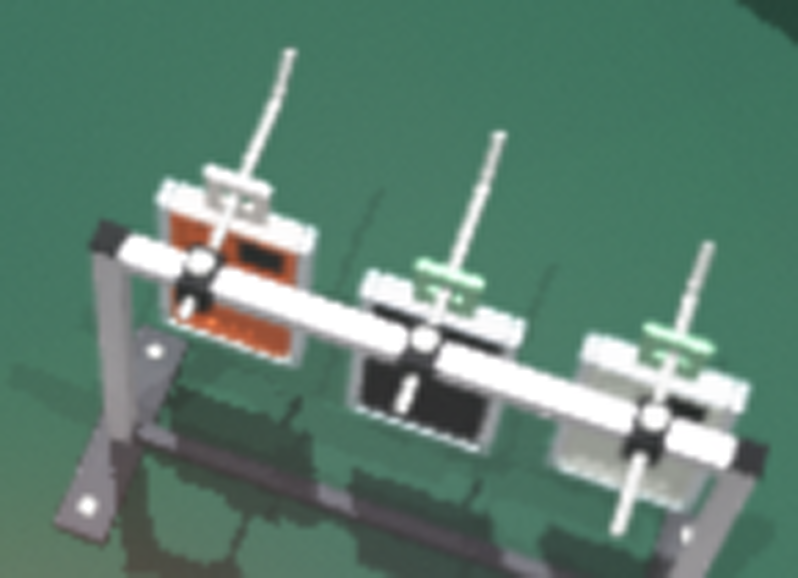

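View pics/c3.png

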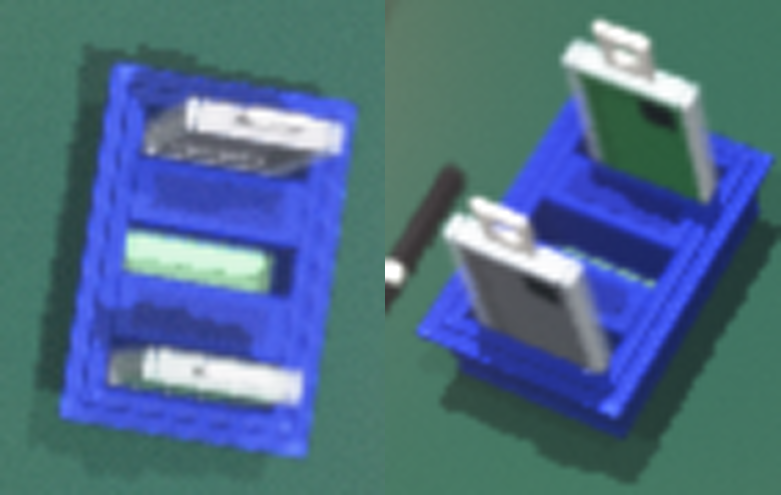

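c1 (top crop) shows the collar screws at (145,133), (388,160) and (632,185), and the hook tips at (117,340), (357,413) and (601,460). In c2 the collar screws are at (201,262), (425,338) and (653,416), and the tips at (290,52), (500,133) and (708,245). c3 shows the middle pocket free with the ticket in it, and the tray rim corners at (118,65), (355,103), (305,455) and (65,415). Next I triangulate these.

```bash
cat > geo.py <<'E'
import numpy as np, cv2
from station import *
I={n:camera_info(n) for n in("scene","top")}
def ray(n,p):
    c=I[n];K=np.array([[c['fx'],0,c['cx']],[0,c['fy'],c['cy']],[0,0,1]])
    x,y=cv2.undistortPoints(np.array([[p]],float),K,c['D'])[0,0]
    T=c['world_to_cam'];R=T[:3,:3]
    d=R.T@np.array([x,-y,-1]);return -R.T@T[:3,3],d/np.linalg.norm(d)
def plane(n,p,z):
    o,d=ray(n,p);return o+d*(z-o[2])/d[2]
def tri(pt,ps):
    (a,d),(b,e)=ray("top",pt),ray("scene",ps)
    s=np.linalg.lstsq(np.c_[d,-e],b-a,rcond=None)[0]
    P,Q=a+s[0]*d,b+s[1]*e
    return (P+Q)/2,np.linalg.norm(P-Q)
E
python3 - <<'E'
from geo import *
np.set_printoptions(precision=4,suppress=True)
t=lambda u,v:((u+.5)/5.7+160-.5,(v+.5)/5.7+120-.5)
s=lambda u,v:((u+.5)/5.5+235-.5,(v+.5)/5.5+180-.5)
for k,a,b in [("dotW",(145,133),(653,416)),("dotB",(388,160),(425,338)),("dotO",(632,185),(201,262)),
  ("tipW",(117,340),(708,245)),("tipB",(357,413),(500,133)),("tipO",(601,460),(290,52)),
  ("rearO",(638,145),(183,315)),("rearB",(398,100),(404,410)),("rearW",(163,27),(618,530)),
  ("shO_outer",(710,303),(163,187)),("shO_inner",(537,287),(313,232))]:
    print(k,*tri(t(*a),s(*b)))
for p in [(632,185),(388,160),(145,133)]: print("dot@.24",plane("top",t(*p),.24))
c=lambda u,v:((u+.5)/5.5+340-.5,(v+.5)/5.5+165-.5)
P=np.array([plane("top",c(*p),.056) for p in[(118,65),(355,103),(305,455),(65,415)]])
print("tray",P.mean(0),P, [np.linalg.norm(P[i]-P[i-1]) for i in range(4)])
d=P[0]+P[1]-P[2]-P[3];print("tray yaw",np.degrees(np.arctan2(d[1],d[0])))
d=P[0]+P[3]-P[1]-P[2];print("tray y yaw",np.degrees(np.arctan2(d[1],d[0]))-90)
h=cv2.cvtColor(cv2.imread("pics/top0.png"),cv2.COLOR_BGR2HSV)
m=cv2.inRange(h,(40,40,150),(85,180,255));m[:, :340]=0;m[:,410:]=0;m[:195]=0;m[230:]=0
q=cv2.minAreaRect(cv2.findNonZero(m));print("ticket px",q)
for z in(.006,):print(np.array([plane("top",x,z) for x in cv2.boxPoints(q)]),plane("top",q[0],z))
E
```

```text
dotW [0.6854 0.2245 0.2439] 0.0004027077509465541
dotB [0.6748 0.1157 0.2429] 0.001162103271570075
dotO [0.6652 0.0067 0.2435] 0.0010571969699111339
tipW [0.5922 0.2339 0.2435] 0.00017366767494554579
tipB [0.5611 0.1262 0.2462] 0.0008162497752500042
tipO [0.5423 0.0178 0.2431] 0.00011517464333671405
rearO [0.6863 0.0042 0.2275] 0.0005388981264986859
rearB [0.7051 0.1139 0.2267] 0.0020588610263144263
rearW [0.7371 0.2207 0.2287] 0.0004867463945232779
shO_outer [ 0.6163 -0.0279  0.2135] 0.004258403279649245
shO_inner [0.6221 0.0498 0.2169] 0.002434722945717833
dot@.24 [0.6659 0.0062 0.24  ]
dot@.24 [0.6754 0.1154 0.24  ]
dot@.24 [0.6862 0.2249 0.24  ]
tray [ 0.5284 -0.3068  0.056 ] [[ 0.6303 -0.2566  0.056 ]
 [ 0.6125 -0.3841  0.056 ]
 [ 0.4257 -0.3572  0.056 ]
 [ 0.4453 -0.2295  0.056 ]] [np.float64(0.1869567583940363), np.float64(0.12871475490253698), np.float64(0.18873892386293933), np.float64(0.12925672965917007)]
tray yaw -8.25158078815147
tray y yaw -8.33709742058521
ticket px ((375.45947265625, 212.2432403564453), (25.975038528442383, 6.247161388397217), 9.462322235107422)
[[ 0.5258 -0.2687  0.006 ]
 [ 0.5443 -0.2717  0.006 ]
 [ 0.5327 -0.3495  0.006 ]
 [ 0.5141 -0.3464  0.006 ]] [ 0.5292 -0.309   0.006 ]
```

```bash
python3 - <<'E'
from geo import *
np.set_printoptions(precision=4,suppress=True)
t=lambda u,v:((u+.5)/5.7+160-.5,(v+.5)/5.7+120-.5)
s=lambda u,v:((u+.5)/5.5+235-.5,(v+.5)/5.5+180-.5)
o=np.array([.6655,.0067]);a=np.radians(-5.3);X=np.array([np.cos(a),np.sin(a)]);Y=np.array([-X[1],X[0]])
for k,n,p,z in[("sh top",'top',t(624,309),.2015),("sh L",'top',t(541,302),.2015),("sh R",'top',t(707,318),.2015),("tab top",'top',t(620,305),.2375),("tab scene",'scene',s(238,178),.2375),
 ("shscene L back",'scene',s(157,200),.2015),("shscene R back",'scene',s(316,247),.2015),("shscene L front",'scene',s(166,181),.2015),("shscene R front",'scene',s(316,230),.2015)]:
    q=plane(n,p,z);print(k,q,(q[:2]-o)@X,(q[:2]-o)@Y)
print(ray("top",(280,210))[0],ray("scene",(280,210))[0])
im=cv2.imread("pics/top0.png")[165:190,250:285];
print(cv2.cvtColor(im,cv2.COLOR_BGR2GRAY)[3:18,3:32:2])
for d in(0,):
  g=o+Y*-.029; print(g)
E
```

```text
sh top [0.6149 0.0092 0.2015] -0.05063204348483505 -0.0021949198946007616
sh L [0.6175 0.0472 0.2015] -0.051571036793514574 0.03593221985525026
sh R [ 0.6114 -0.0289  0.2015] -0.05059439528566768 -0.04042117008461878
tab top [0.6122 0.0106 0.2375] -0.05346574011280834 -0.0010386675818869987
tab scene [0.6142 0.0112 0.2375] -0.0515305756488027 -0.0002743567274501356
shscene L back [ 0.6174 -0.0285  0.2015] -0.04463786669094433 -0.03952795228171017
shscene R back [0.6214 0.0531 0.2015] -0.04819445552753345 0.04208044677647581
shscene L front [ 0.606  -0.0272  0.2015] -0.05615388440418292 -0.03929824250672974
shscene R front [0.6123 0.0507 0.2015] -0.05699449002838379 0.03894001114696357
[ 0.4465 -0.0059  1.5548] [1.1535 0.1416 1.2338]
[[ 78  86  83  83  79  75  69  94 224  86  71  67  78  88  89]
 [ 87 139 141 129 112  96  92 112 224  93  72  71  74  89  90]
 [108 217 226 214 188 188 176 177 213 114  97  86  84 103  98]
 [125 216 235 236 236 245 245 244 231 207 185 154 131 128 109]
 [148 223 237 239 238 238 242 245 245 245 245 236 214 193 151]
 [153 219 238 240 239 205 208 210 215 226 240 237 236 234 216]
 [151 211 235 236 236 225 220 192 215 210 193 231 239 239 223]
 [123 177 220 226 228 229 234 222 229 224 217 235 241 242 231]
 [106 150 135 135 153 176 214 220 227 228 232 236 236 237 219]
 [103 144 122 110 112 110 132 201 192 170 209 222 222 228 211]
 [104 135 129 114  99 118 115 211 181 121 130 130 133 147 163]
 [101 129 128 142 116 155 142 216 164 127 119 117 111 104 137]
 [101 123 139 156 142 173 170 224 182 160 147 142 132 105 137]
 [100 102  99 147 169 158 164 226 180 179 172 169 167 119 140]
 [100  93  85 107 112 107 119 221 159 178 162 164 166 151 152]]
[ 0.6628 -0.0222]
```

Call:
apply_moves([
  {"claw":30,"linear":[0.5,-0.7,0.4],"spin":-0.7},
  {"claw":30,"linear":[0.5,-0.7,0.4],"spin":-0.7},
  {"claw":30,"linear":[0.5,-0.7,0.4],"spin":-0.7},
  {"claw":30,"linear":[0.5,-0.7,0.4],"spin":-0.7},
  {"claw":30,"linear":[0.5,-0.7,0.4],"spin":-0.7},
  {"claw":30,"linear":[0.5,-0.7,0.4],"spin":-0.7},
  {"claw":30,"linear":[0.5,-0.7,0],"spin":-0.7},
  {"claw":30,"linear":[0.5,-0.7,0],"spin":-0.7},
], squeeze=40)

```text
time: 0.77
tcp_pos: [0.3755, 0.3466, 0.3041]
orientation: [[-0.499, 0.867, 0.001], [0.867, 0.499, 0.001], [0.0, 0.002, -1.0]]
force: [0.3, -0.4, -0.7]
gripper_width: 0.349
gripper_force: 0.0
```

Call:
apply_moves([
  {"claw":30,"linear":[0.5,-0.7,0],"spin":-0.7},
  {"claw":30,"linear":[0.5,-0.7,0],"spin":-0.7},
  {"claw":30,"linear":[0.5,-0.7,0],"spin":-0.7},
  {"claw":30,"linear":[0.5,-0.7,0],"spin":-0.7},
  {"claw":30,"linear":[0.5,-0.7,0],"spin":-0.7},
  {"claw":30,"linear":[0.5,-0.7,0],"spin":-0.7},
  {"claw":30,"linear":[0.5,-0.7,0],"spin":-0.7},
  {"claw":30,"linear":[0.5,-0.7,0],"spin":-0.7},
])

```text
time: 1.43
tcp_pos: [0.4949, 0.1783, 0.3027]
orientation: [[0.064, 0.998, -0.001], [0.998, -0.064, -0.0], [-0.0, -0.001, -1.0]]
force: [0.8, -0.6, -0.3]
gripper_width: 0.348
gripper_force: 0.0
```

Call:
apply_moves([
  {"claw":30,"linear":[0.5,-0.8,0],"spin":-0.3},
  {"claw":30,"linear":[0.5,-0.8,0],"spin":0},
  {"claw":30,"linear":[0.5,-0.8,0],"spin":0},
  {"claw":30,"linear":[0.5,-0.8,0],"spin":0},
  {"claw":30,"linear":[0.5,-0.8,0],"spin":0},
  {"claw":30,"linear":[0.5,-0.8,0],"spin":0},
  {"claw":30,"linear":[0.5,-0.8,-0.2],"spin":0},
  {"claw":30,"linear":[0.4,-0.8,-0.3],"spin":0},
])

```text
time: 2.1
tcp_pos: [0.6129, -0.0139, 0.2886]
orientation: [[0.092, 0.996, 0.002], [0.996, -0.092, -0.0], [-0.0, 0.002, -1.0]]
force: [0.1, 0.1, 0.3]
gripper_width: 0.353
gripper_force: 0.0
```

Call:
apply_moves([
  {"claw":30,"linear":[0,-0.2,-0.2],"spin":0},
  {"claw":30,"linear":[0,0,-0.3],"spin":0},
  {"claw":30,"linear":[0,0,-0.3],"spin":0},
  {"claw":30,"linear":[0,0,-0.2],"spin":0},
  {"claw":30,"linear":[0,0,0],"spin":0},
  {"claw":30,"linear":[0,0,0],"spin":0},
  {"claw":30,"linear":[0,0,0],"spin":0},
  {"claw":30,"linear":[0,0,0],"spin":0},
])

```text
time: 2.77
tcp_pos: [0.612, -0.0178, 0.2593]
orientation: [[0.091, 0.996, 0.002], [0.996, -0.091, -0.0], [-0.0, 0.002, -1.0]]
force: [0.3, -0.1, 0.2]
gripper_width: 0.351
gripper_force: 0.0
```

```bash
python3 - <<'E'
from geo import *
f=lambda i,x0,y0,w,h,s:cv2.resize(i[y0:y0+h,x0:x0+w,::-1],None,fx=s,fy=s,interpolation=cv2.INTER_CUBIC)
cv2.imwrite("pics/d1.png",cv2.hconcat([f(read_camera("top"),220,120,100,140,4),f(read_camera("scene"),230,130,100,140,4)]))
s=observe();print(s['tcp_pos'],s['orientation'][:,1],s['force'])
E
```

```text
[ 0.61198707 -0.01814714  0.25915324] [ 0.99579807 -0.09156415  0.00148824] [-0.44686893  0.43299252 -0.27011441]
```

View pics/d1.png

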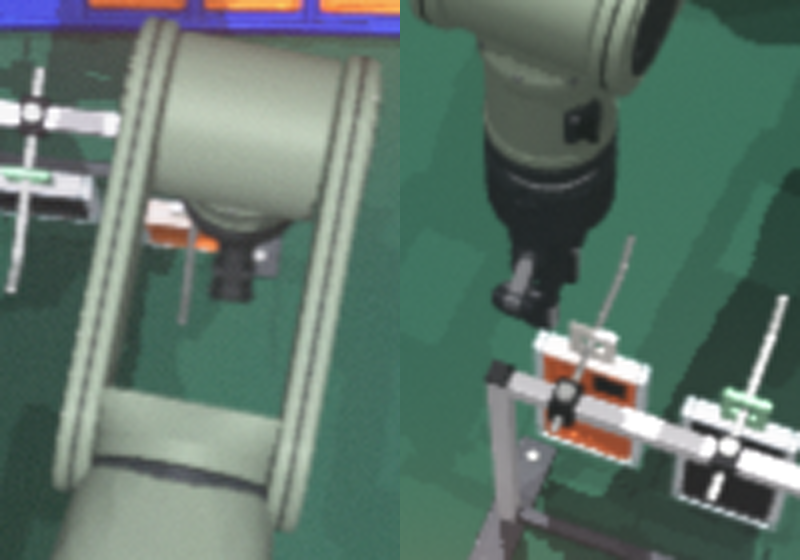

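The left half (top view) shows the hook tip at (183,322) beside the gripper. The right half (scene view) shows the fingers above the pack's outer shoulder at (545,340), lined up to straddle it. I'll descend.

Call:
apply_moves([
  {"claw":30,"linear":[0,0,-0.3],"spin":0},
  {"claw":30,"linear":[0,0,-0.3],"spin":0},
  {"claw":30,"linear":[0,0,-0.3],"spin":0},
  {"claw":30,"linear":[0,0,-0.3],"spin":0},
  {"claw":30,"linear":[0,0,-0.3],"spin":0},
  {"claw":30,"linear":[0,0,-0.3],"spin":0},
  {"claw":30,"linear":[0,0,0],"spin":0},
  {"claw":30,"linear":[0,0,0],"spin":0},
])

```text
time: 3.53
tcp_pos: [0.611, -0.0184, 0.203]
orientation: [[0.092, 0.996, -0.002], [0.996, -0.092, 0.0], [0.0, -0.002, -1.0]]
force: [0.4, 0.6, -0.4]
gripper_width: 0.35
gripper_force: 0.0
```

Call:
apply_moves([
  {"claw":30,"linear":[0,0,-0.15],"spin":0},
  {"claw":30,"linear":[0,0,-0.15],"spin":0},
  {"claw":30,"linear":[0,0,-0.15],"spin":0},
  {"claw":30,"linear":[0,0,-0.15],"spin":0},
  {"claw":30,"linear":[0,0,-0.15],"spin":0},
  {"claw":30,"linear":[0,0,-0.12],"spin":0},
  {"claw":30,"linear":[0,0,0],"spin":0},
  {"claw":30,"linear":[0,0,0],"spin":0},
])

```text
time: 4.2
tcp_pos: [0.6127, -0.0185, 0.1856]
orientation: [[0.092, 0.996, 0.005], [0.996, -0.092, -0.001], [-0.001, 0.005, -1.0]]
force: [-15.2, 1.7, 27.0]
gripper_width: 0.351
gripper_force: 7.3
```

Call:
apply_moves([
  {"claw":30,"linear":[0,0,0.3],"spin":0},
  {"claw":30,"linear":[0,0,0.3],"spin":0},
  {"claw":30,"linear":[0,0,0.3],"spin":0},
  {"claw":30,"linear":[0,0,0],"spin":0},
  {"claw":30,"linear":[0,0,0],"spin":0},
  {"claw":30,"linear":[0,0,0],"spin":0},
  {"claw":30,"linear":[0,0,0],"spin":0},
  {"claw":30,"linear":[0,0,0],"spin":0},
])

```text
time: 4.87
tcp_pos: [0.6112, -0.0184, 0.2041]
orientation: [[0.092, 0.996, -0.002], [0.996, -0.092, 0.0], [0.0, -0.002, -1.0]]
force: [-0.5, 0.3, 0.3]
gripper_width: 0.35
gripper_force: 0.0
```

```bash
python3 - <<'E'
from geo import *
f=lambda i,x0,y0,w,h,s:cv2.resize(i[y0:y0+h,x0:x0+w,::-1],None,fx=s,fy=s,interpolation=cv2.INTER_CUBIC)
cv2.imwrite("pics/d2.png",cv2.hconcat([f(read_camera("top"),250,150,55,80,7),f(read_camera("scene"),240,180,55,80,7)]))
s=observe();print(s['tcp_pos'],s['orientation'][:,1],s['force'])
E
```

```text
[ 0.61135821 -0.01841844  0.20446153] [ 0.99574468 -0.09214697 -0.00121102] [-0.19188103 -0.73350721  0.08438097]
```

View pics/d2.png

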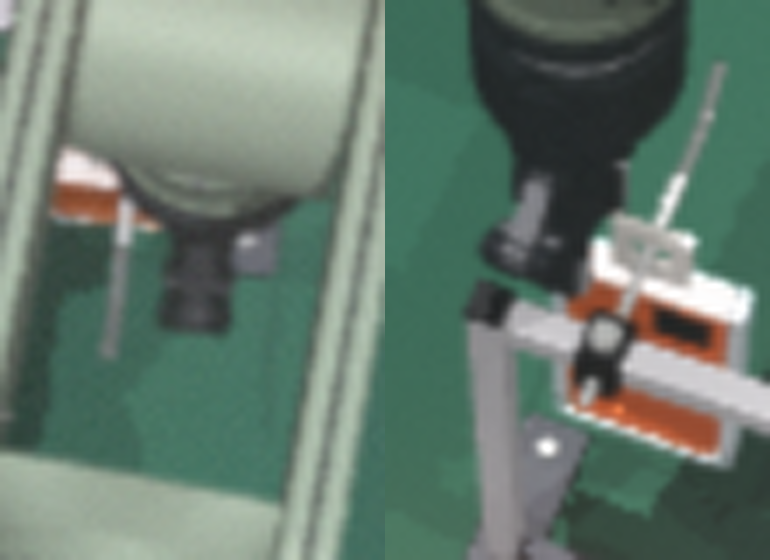

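The right half shows the finger's outer knuckle at (500,255) sitting above the bar and post end at (490,295). So it was the knuckle that met the bar, and the pack hasn't moved. I'll take a shallower grip first, slide the pack out, then regrip deeper.

Call:
apply_moves([
  {"claw":24,"linear":[0,0,0],"spin":0},
  {"claw":24,"linear":[0,0,-0.1],"spin":0},
  {"claw":24,"linear":[0,0,-0.1],"spin":0},
  {"claw":24,"linear":[0,0,-0.1],"spin":0},
  {"claw":24,"linear":[0,0,-0.05],"spin":0},
  {"claw":24,"linear":[0,0,0],"spin":0},
  {"claw":24,"linear":[0,0,0],"spin":0},
  {"claw":24,"linear":[0,0,0],"spin":0},
])

```text
time: 5.63
tcp_pos: [0.6118, -0.0185, 0.1948]
orientation: [[0.092, 0.996, 0.0], [0.996, -0.092, -0.0], [-0.0, 0.0, -1.0]]
force: [0.5, -0.6, 0.0]
gripper_width: 0.279
gripper_force: 0.0
```

Call:
apply_moves([
  {"claw":24,"linear":[0,0,-0.05],"spin":0},
  {"claw":24,"linear":[0,0,-0.05],"spin":0},
  {"claw":24,"linear":[0,0,0],"spin":0},
  {"claw":24,"linear":[0,0,0],"spin":0},
  {"claw":24,"linear":[0,0,0],"spin":0},
  {"claw":24,"linear":[0,0,0],"spin":0},
  {"claw":24,"linear":[0,0,0],"spin":0},
  {"claw":24,"linear":[0,0,0],"spin":0},
])

```text
time: 6.3
tcp_pos: [0.6117, -0.0185, 0.1918]
orientation: [[0.092, 0.996, 0.0], [0.996, -0.092, -0.0], [0.0, 0.0, -1.0]]
force: [-0.1, 0.3, -1.0]
gripper_width: 0.282
gripper_force: 0.0
```

Call:
apply_moves([
  {"claw":22,"linear":[0,0,0],"spin":0},
  {"claw":20,"linear":[0,0,0],"spin":0},
  {"claw":19,"linear":[0,0,0],"spin":0},
  {"claw":18,"linear":[0,0,0],"spin":0},
  {"claw":17,"linear":[0,0,0],"spin":0},
  {"claw":16,"linear":[0,0,0],"spin":0},
  {"claw":14,"linear":[0,0,0],"spin":0},
  {"claw":10,"linear":[0,0,0],"spin":0},
], squeeze=25)

```text
time: 6.97
tcp_pos: [0.6117, -0.0185, 0.1918]
orientation: [[0.092, 0.996, 0.0], [0.996, -0.092, -0.0], [0.0, 0.0, -1.0]]
force: [-0.1, 0.6, 0.8]
gripper_width: 0.179
gripper_force: 26.2
```

Call:
apply_moves([
  {"claw":10,"linear":[0,0,0],"spin":0},
  {"claw":10,"linear":[0,0,0],"spin":0},
  {"claw":10,"linear":[0,0,0],"spin":0},
  {"claw":10,"linear":[0,0,0],"spin":0},
  {"claw":10,"linear":[0,0,0],"spin":0},
  {"claw":10,"linear":[0,0,0],"spin":0},
  {"claw":10,"linear":[0,0,0],"spin":0},
  {"claw":10,"linear":[0,0,0],"spin":0},
])

```text
time: 7.63
tcp_pos: [0.6117, -0.0185, 0.1917]
orientation: [[0.092, 0.996, 0.0], [0.996, -0.092, 0.0], [0.0, 0.0, -1.0]]
force: [-0.6, -0.2, -0.0]
gripper_width: 0.176
gripper_force: 26.2
```

Call:
apply_moves([
  {"claw":10,"linear":[0,0,0],"spin":0},
  {"claw":10,"linear":[0,0,0.04],"spin":0},
  {"claw":10,"linear":[0,0,0.04],"spin":0},
  {"claw":10,"linear":[0,0,0.04],"spin":0},
  {"claw":10,"linear":[0,0,0],"spin":0},
  {"claw":10,"linear":[0,0,0],"spin":0},
  {"claw":10,"linear":[0,0,0],"spin":0},
  {"claw":10,"linear":[0,0,0],"spin":0},
], squeeze=50)

```text
time: 8.3
tcp_pos: [0.6116, -0.0184, 0.1952]
orientation: [[0.092, 0.996, -0.0], [0.996, -0.092, 0.0], [0.0, -0.0, -1.0]]
force: [0.1, 0.7, -0.6]
gripper_width: 0.173
gripper_force: 53.8
```

Call:
apply_moves([
  {"claw":10,"linear":[-0.1,0.01,0],"spin":0},
  {"claw":10,"linear":[-0.2,0.02,0],"spin":0},
  {"claw":10,"linear":[-0.2,0.02,0],"spin":0},
  {"claw":10,"linear":[-0.2,0.02,0],"spin":0},
  {"claw":10,"linear":[-0.2,0.02,0],"spin":0},
  {"claw":10,"linear":[-0.1,0.01,0],"spin":0},
  {"claw":10,"linear":[0,0,0],"spin":0},
  {"claw":10,"linear":[0,0,0],"spin":0},
])

```text
time: 8.97
tcp_pos: [0.5816, -0.0155, 0.1955]
orientation: [[0.092, 0.996, 0.001], [0.996, -0.092, -0.0], [-0.0, 0.001, -1.0]]
force: [0.3, 0.3, -0.0]
gripper_width: 0.169
gripper_force: 53.8
```

```bash
python3 - <<'E'
from geo import *
f=lambda i,x0,y0,w,h,s:cv2.resize(i[y0:y0+h,x0:x0+w,::-1],None,fx=s,fy=s,interpolation=cv2.INTER_CUBIC)
cv2.imwrite("pics/d3.png",cv2.hconcat([f(read_camera("top"),240,160,55,80,7),f(read_camera("scene"),240,170,55,80,7)]))
s=observe();print(s['tcp_pos'],s['force'],s['torque'])
E
```

```text
[ 0.58191569 -0.01551038  0.1954773 ] [ 0.36094993  0.34996854 -0.34945129] [-0.04111895 -0.00069734  0.0374536 ]
```

View pics/d3.png

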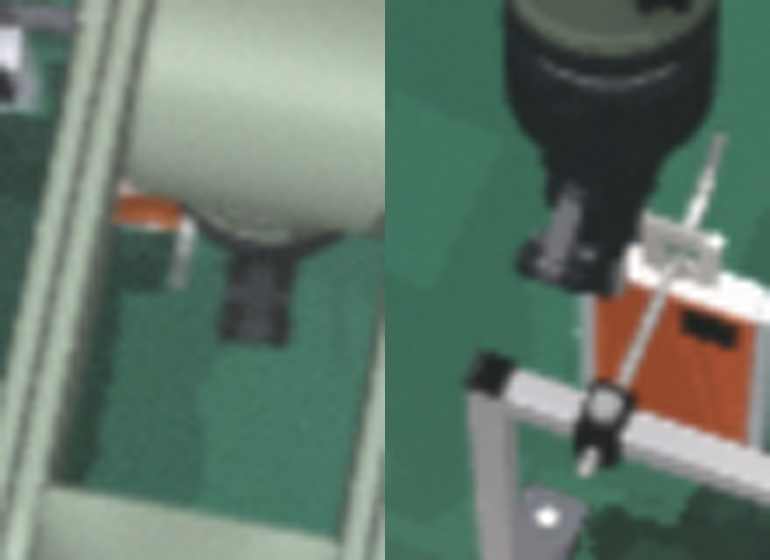

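The pack is hanging straight in the grip with the wire through the hole. The tab is at (680,250), and the upturned part of the wire is still ahead of it at (705,185)–(720,135). I'll draw it on until I feel the bend.

Call:
apply_moves([
  {"claw":10,"linear":[-0.1,0.01,0],"spin":0},
  {"claw":10,"linear":[-0.1,0.01,0],"spin":0},
  {"claw":10,"linear":[-0.1,0.01,0],"spin":0},
  {"claw":10,"linear":[-0.1,0.01,0],"spin":0},
  {"claw":10,"linear":[-0.1,0.01,0],"spin":0},
  {"claw":10,"linear":[-0.1,0.01,0],"spin":0},
  {"claw":10,"linear":[0,0,0],"spin":0},
  {"claw":10,"linear":[0,0,0],"spin":0},
])

```text
time: 9.73
tcp_pos: [0.5635, -0.0136, 0.1953]
orientation: [[0.092, 0.996, 0.0], [0.996, -0.092, -0.0], [-0.0, 0.0, -1.0]]
force: [0.0, -0.1, -0.8]
gripper_width: 0.166
gripper_force: 53.8
```

```bash
cat > fm.py <<'E'
from geo import *
np.set_printoptions(precision=4,suppress=True)
F=[];T=[]
for i in range(8): read_camera("top"); s=observe(); F.append(s['force']);T.append(s['torque'])
x=(s['tcp_pos'][:2]-[.6655,.0067])
print(s['time'],s['tcp_pos'],"along",x@[.9957,-.0924],"F",np.mean(F,0),"+-",np.std(F,0)/8**.5,"T",np.mean(T,0))
E
python3 fm.py
```

```text
10.1333 [ 0.5637 -0.0137  0.1953] along -0.09944055311141434 F [ 0.0662  0.2099 -0.4356] +- [0.2207 0.1345 0.1971] T [-0.0108  0.0165  0.0153]
```

Call:
apply_moves([
  {"claw":10,"linear":[-0.03,0.003,0],"spin":0},
  {"claw":10,"linear":[-0.03,0.003,0],"spin":0},
  {"claw":10,"linear":[0,0,0],"spin":0},
  {"claw":10,"linear":[0,0,0],"spin":0},
  {"claw":10,"linear":[0,0,0],"spin":0},
  {"claw":10,"linear":[0,0,0],"spin":0},
  {"claw":10,"linear":[0,0,0],"spin":0},
  {"claw":10,"linear":[0,0,0],"spin":0},
])

```text
time: 10.8
tcp_pos: [0.5619, -0.0135, 0.1953]
orientation: [[0.092, 0.996, 0.0], [0.996, -0.092, 0.0], [0.0, 0.0, -1.0]]
force: [-0.6, -0.6, -0.6]
gripper_width: 0.171
gripper_force: 53.8
```

```bash
python3 fm.py
```

```text
11.2 [ 0.5619 -0.0135  0.1953] along -0.10130580149614904 F [-0.1941 -0.0153 -0.4914] +- [0.1397 0.1655 0.1974] T [-0.0126  0.0003 -0.0048]
```

Call:
apply_moves([
  {"claw":10,"linear":[-0.04,0.004,0],"spin":0},
  {"claw":10,"linear":[0,0,0],"spin":0},
  {"claw":10,"linear":[0,0,0],"spin":0},
  {"claw":10,"linear":[0,0,0],"spin":0},
  {"claw":10,"linear":[0,0,0],"spin":0},
  {"claw":10,"linear":[0,0,0],"spin":0},
  {"claw":10,"linear":[0,0,0],"spin":0},
  {"claw":10,"linear":[0,0,0],"spin":0},
])

```text
time: 11.87
tcp_pos: [0.5607, -0.0134, 0.1953]
orientation: [[0.092, 0.996, -0.0], [0.996, -0.092, 0.0], [0.0, -0.0, -1.0]]
force: [-0.4, -0.3, 0.0]
gripper_width: 0.163
gripper_force: 53.8
```

```bash
python3 fm.py
```

```text
12.2667 [ 0.5607 -0.0134  0.1953] along -0.10253938918637308 F [ 0.0567  0.13   -0.372 ] +- [0.1375 0.1725 0.1328] T [-0.0066  0.0067 -0.0003]
```

Call:
apply_moves([
  {"claw":10,"linear":[-0.04,0.004,0],"spin":0},
  {"claw":10,"linear":[0,0,0],"spin":0},
  {"claw":10,"linear":[0,0,0],"spin":0},
  {"claw":10,"linear":[0,0,0],"spin":0},
  {"claw":10,"linear":[0,0,0],"spin":0},
  {"claw":10,"linear":[0,0,0],"spin":0},
  {"claw":10,"linear":[0,0,0],"spin":0},
  {"claw":10,"linear":[0,0,0],"spin":0},
])

```text
time: 12.93
tcp_pos: [0.5595, -0.0133, 0.1953]
orientation: [[0.092, 0.996, -0.0], [0.996, -0.092, -0.0], [-0.0, -0.0, -1.0]]
force: [-0.5, -0.4, -1.1]
gripper_width: 0.167
gripper_force: 53.8
```

```bash
python3 fm.py
```

```text
13.3333 [ 0.5595 -0.0133  0.1953] along -0.10373500071673854 F [-0.1416  0.2447 -0.6587] +- [0.1492 0.1442 0.2407] T [-0.0296  0.0045  0.0122]
```

Call:
apply_moves([
  {"claw":10,"linear":[-0.04,0.004,0],"spin":0},
  {"claw":10,"linear":[0,0,0],"spin":0},
  {"claw":10,"linear":[0,0,0],"spin":0},
  {"claw":10,"linear":[0,0,0],"spin":0},
  {"claw":10,"linear":[0,0,0],"spin":0},
  {"claw":10,"linear":[0,0,0],"spin":0},
  {"claw":10,"linear":[0,0,0],"spin":0},
  {"claw":10,"linear":[0,0,0],"spin":0},
])

```text
time: 14.0
tcp_pos: [0.5583, -0.0131, 0.1953]
orientation: [[0.092, 0.996, 0.0], [0.996, -0.092, -0.0], [-0.0, 0.0, -1.0]]
force: [-0.4, 0.5, 0.0]
gripper_width: 0.166
gripper_force: 53.8
```

```bash
python3 fm.py
```

```text
14.4 [ 0.5583 -0.0131  0.1953] along -0.10494018794613495 F [ 0.188   0.3516 -0.6344] +- [0.1488 0.1324 0.1689] T [-0.023  -0.0027  0.0002]
```

Call:
apply_moves([
  {"claw":10,"linear":[-0.04,0.004,0],"spin":0},
  {"claw":10,"linear":[0,0,0],"spin":0},
  {"claw":10,"linear":[0,0,0],"spin":0},
  {"claw":10,"linear":[0,0,0],"spin":0},
  {"claw":10,"linear":[0,0,0],"spin":0},
  {"claw":10,"linear":[0,0,0],"spin":0},
  {"claw":10,"linear":[0,0,0],"spin":0},
  {"claw":10,"linear":[0,0,0],"spin":0},
])

```text
time: 15.07
tcp_pos: [0.5571, -0.013, 0.1953]
orientation: [[0.092, 0.996, 0.0], [0.996, -0.092, -0.0], [-0.0, 0.0, -1.0]]
force: [0.2, 1.2, -1.3]
gripper_width: 0.171
gripper_force: 53.8
```

```bash
python3 fm.py
```

```text
15.4667 [ 0.5571 -0.013   0.1953] along -0.10614132665211835 F [-0.0367 -0.009  -0.4255] +- [0.0658 0.2194 0.2004] T [-0.0235 -0.0089 -0.0194]
```

Call:
apply_moves([
  {"claw":10,"linear":[-0.03,0.003,0],"spin":0},
  {"claw":10,"linear":[0,0,0],"spin":0},
  {"claw":10,"linear":[0,0,0],"spin":0},
  {"claw":10,"linear":[0,0,0],"spin":0},
  {"claw":10,"linear":[0,0,0],"spin":0},
  {"claw":10,"linear":[0,0,0],"spin":0},
  {"claw":10,"linear":[0,0,0],"spin":0},
  {"claw":10,"linear":[0,0,0],"spin":0},
])

```text
time: 16.13
tcp_pos: [0.5563, -0.0129, 0.1954]
orientation: [[0.092, 0.996, 0.0], [0.996, -0.092, -0.0], [-0.0, 0.0, -1.0]]
force: [1.1, 0.2, -0.4]
gripper_width: 0.164
gripper_force: 53.8
```

```bash
python3 fm.py
```

```text
16.5333 [ 0.5562 -0.0129  0.1953] along -0.10700200955048945 F [ 0.8335 -0.0027 -0.0593] +- [0.2196 0.0798 0.2251] T [-0.0266 -0.1214 -0.0413]
```

Contact felt at 107.0 mm (Fx 0.8 N). I'll raise by 1.4 mm to centre the wire in the hole, then follow the 45° slope.

Call:
apply_moves([
  {"claw":10,"linear":[0,0,0.025],"spin":0},
  {"claw":10,"linear":[0,0,0.02],"spin":0},
  {"claw":10,"linear":[0,0,0],"spin":0},
  {"claw":10,"linear":[0,0,0],"spin":0},
  {"claw":10,"linear":[0,0,0],"spin":0},
  {"claw":10,"linear":[0,0,0],"spin":0},
  {"claw":10,"linear":[0,0,0],"spin":0},
  {"claw":10,"linear":[0,0,0],"spin":0},
])

```text
time: 17.2
tcp_pos: [0.5561, -0.0129, 0.1966]
orientation: [[0.092, 0.996, -0.0], [0.996, -0.092, 0.0], [-0.0, -0.0, -1.0]]
force: [-0.6, 0.1, -0.7]
gripper_width: 0.168
gripper_force: 53.8
```

```bash
python3 fm.py
```

```text
17.6 [ 0.5561 -0.0129  0.1966] along -0.10707918253577306 F [ 0.3741  0.1238 -1.1665] +- [0.1633 0.2156 0.1926] T [-0.0164  0.0066  0.0026]
```

Call:
apply_moves([
  {"claw":10,"linear":[-0.033,0.003,0.033],"spin":0},
  {"claw":10,"linear":[-0.033,0.003,0.033],"spin":0},
  {"claw":10,"linear":[-0.033,0.003,0.033],"spin":0},
  {"claw":10,"linear":[0,0,0],"spin":0},
  {"claw":10,"linear":[0,0,0],"spin":0},
  {"claw":10,"linear":[0,0,0],"spin":0},
  {"claw":10,"linear":[0,0,0],"spin":0},
  {"claw":10,"linear":[0,0,0],"spin":0},
])

```text
time: 18.27
tcp_pos: [0.5532, -0.0126, 0.1995]
orientation: [[0.092, 0.996, -0.0], [0.996, -0.092, 0.0], [0.0, -0.0, -1.0]]
force: [0.4, -0.5, -0.6]
gripper_width: 0.167
gripper_force: 53.8
```

```bash
python3 fm.py
```

```text
18.6667 [ 0.5532 -0.0126  0.1996] along -0.11003504172425678 F [-0.0897  0.2745 -0.7788] +- [0.2074 0.2145 0.1526] T [-0.0021  0.0027 -0.0014]
```

Clear. I'll continue diagonally, watching the torque about y, which is the most sensitive signal.

Call:
apply_moves([
  {"claw":10,"linear":[-0.033,0.003,0.033],"spin":0},
  {"claw":10,"linear":[-0.033,0.003,0.033],"spin":0},
  {"claw":10,"linear":[-0.033,0.003,0.033],"spin":0},
  {"claw":10,"linear":[-0.033,0.003,0.033],"spin":0},
  {"claw":10,"linear":[0,0,0],"spin":0},
  {"claw":10,"linear":[0,0,0],"spin":0},
  {"claw":10,"linear":[0,0,0],"spin":0},
  {"claw":10,"linear":[0,0,0],"spin":0},
])

```text
time: 19.33
tcp_pos: [0.5492, -0.0123, 0.2035]
orientation: [[0.092, 0.996, -0.0], [0.996, -0.092, 0.0], [0.0, -0.0, -1.0]]
force: [0.4, -0.3, 0.0]
gripper_width: 0.164
gripper_force: 53.8
```

```bash
python3 fm.py
```

```text
19.7333 [ 0.5492 -0.0123  0.2035] along -0.11401945125383481 F [-0.1309 -0.0994 -0.4972] +- [0.1772 0.0779 0.1584] T [-0.0324  0.0076 -0.0064]
```

Call:
apply_moves([
  {"claw":10,"linear":[-0.033,0.003,0.033],"spin":0},
  {"claw":10,"linear":[-0.033,0.003,0.033],"spin":0},
  {"claw":10,"linear":[-0.033,0.003,0.033],"spin":0},
  {"claw":10,"linear":[-0.033,0.003,0.033],"spin":0},
  {"claw":10,"linear":[0,0,0],"spin":0},
  {"claw":10,"linear":[0,0,0],"spin":0},
  {"claw":10,"linear":[0,0,0],"spin":0},
  {"claw":10,"linear":[0,0,0],"spin":0},
])

```text
time: 20.4
tcp_pos: [0.5453, -0.0119, 0.2075]
orientation: [[0.092, 0.996, -0.0], [0.996, -0.092, 0.0], [0.0, -0.0, -1.0]]
force: [-0.1, 0.1, -0.1]
gripper_width: 0.168
gripper_force: 53.8
```

```bash
python3 fm.py
```

```text
20.8 [ 0.5453 -0.0119  0.2075] along -0.1179874916887916 F [ 0.1145  0.1561 -0.347 ] +- [0.0691 0.1566 0.2115] T [-0.0049  0.0099  0.0045]
```

Call:
apply_moves([
  {"claw":10,"linear":[-0.033,0.003,0.033],"spin":0},
  {"claw":10,"linear":[-0.033,0.003,0.033],"spin":0},
  {"claw":10,"linear":[-0.033,0.003,0.033],"spin":0},
  {"claw":10,"linear":[-0.033,0.003,0.033],"spin":0},
  {"claw":10,"linear":[0,0,0],"spin":0},
  {"claw":10,"linear":[0,0,0],"spin":0},
  {"claw":10,"linear":[0,0,0],"spin":0},
  {"claw":10,"linear":[0,0,0],"spin":0},
])

```text
time: 21.47
tcp_pos: [0.5413, -0.0116, 0.2114]
orientation: [[0.092, 0.996, -0.0], [0.996, -0.092, 0.0], [0.0, -0.0, -1.0]]
force: [-0.5, -0.5, -0.3]
gripper_width: 0.167
gripper_force: 53.8
```

```bash
python3 fm.py
```

```text
21.8667 [ 0.5413 -0.0116  0.2115] along -0.12193788675872005 F [-0.3005 -0.0757 -0.671 ] +- [0.1411 0.198  0.1832] T [-0.0234  0.0041 -0.0009]
```

Call:
apply_moves([
  {"claw":10,"linear":[-0.033,0.003,0.033],"spin":0},
  {"claw":10,"linear":[-0.033,0.003,0.033],"spin":0},
  {"claw":10,"linear":[-0.033,0.003,0.033],"spin":0},
  {"claw":10,"linear":[-0.033,0.003,0.033],"spin":0},
  {"claw":10,"linear":[0,0,0],"spin":0},
  {"claw":10,"linear":[0,0,0],"spin":0},
  {"claw":10,"linear":[0,0,0],"spin":0},
  {"claw":10,"linear":[0,0,0],"spin":0},
])

```text
time: 22.53
tcp_pos: [0.5373, -0.0112, 0.2154]
orientation: [[0.092, 0.996, -0.0], [0.996, -0.092, 0.0], [0.0, -0.0, -1.0]]
force: [-0.9, 0.0, -0.8]
gripper_width: 0.17
gripper_force: 53.8
```

```bash
python3 fm.py
```

```text
22.9333 [ 0.5373 -0.0112  0.2154] along -0.12595490907953866 F [-0.084   0.2899 -0.4083] +- [0.1482 0.1815 0.1928] T [0.0109 0.0385 0.0107]
```

Call:
apply_moves([
  {"claw":10,"linear":[-0.033,0.003,0.033],"spin":0},
  {"claw":10,"linear":[-0.033,0.003,0.033],"spin":0},
  {"claw":10,"linear":[-0.033,0.003,0.033],"spin":0},
  {"claw":10,"linear":[-0.033,0.003,0.033],"spin":0},
  {"claw":10,"linear":[-0.033,0.003,0.033],"spin":0},
  {"claw":10,"linear":[-0.033,0.003,0.033],"spin":0},
  {"claw":10,"linear":[-0.033,0.003,0.033],"spin":0},
  {"claw":10,"linear":[-0.033,0.003,0.033],"spin":0},
])

```text
time: 23.6
tcp_pos: [0.5293, -0.0105, 0.2235]
orientation: [[0.092, 0.996, 0.0], [0.996, -0.092, -0.0], [-0.0, 0.0, -1.0]]
force: [0.4, -0.1, -1.0]
gripper_width: 0.163
gripper_force: 53.8
```

Call:
apply_moves([
  {"claw":10,"linear":[-0.05,0.005,0.05],"spin":0},
  {"claw":10,"linear":[-0.05,0.005,0.05],"spin":0},
  {"claw":10,"linear":[-0.05,0.005,0.05],"spin":0},
  {"claw":10,"linear":[-0.05,0.005,0.05],"spin":0},
  {"claw":10,"linear":[-0.05,0.005,0.1],"spin":0},
  {"claw":10,"linear":[-0.05,0,0.1],"spin":0},
  {"claw":10,"linear":[0,0,0.1],"spin":0},
  {"claw":10,"linear":[0,0,0.1],"spin":0},
])

```text
time: 24.27
tcp_pos: [0.5205, -0.0098, 0.2418]
orientation: [[0.092, 0.996, 0.0], [0.996, -0.092, -0.0], [-0.0, 0.0, -1.0]]
force: [-1.0, -0.1, -0.7]
gripper_width: 0.167
gripper_force: 53.8
```

```bash
python3 fm.py
```

```text
24.6667 [ 0.5203 -0.0097  0.2411] along -0.14308021616474864 F [-0.1351  0.0351 -0.6218] +- [0.1512 0.1705 0.1916] T [-0.0337 -0.0001  0.0209]
```

The tab is off the hook. I'll raise the pack and carry it to the tray.

Call:
apply_moves([
  {"claw":10,"linear":[0,0,0.2],"spin":0},
  {"claw":10,"linear":[0,-0.1,0.4],"spin":-0.1},
  {"claw":10,"linear":[0,-0.2,0.5],"spin":-0.1},
  {"claw":10,"linear":[0,-0.3,0.5],"spin":-0.1},
  {"claw":10,"linear":[0,-0.4,0.5],"spin":-0.1},
  {"claw":10,"linear":[0,-0.5,0.4],"spin":-0.1},
  {"claw":10,"linear":[0,-0.6,0.2],"spin":0},
  {"claw":10,"linear":[0,-0.7,0.1],"spin":0},
])

```text
time: 25.33
tcp_pos: [0.5214, -0.0945, 0.3287]
orientation: [[0.143, 0.99, 0.005], [0.99, -0.143, -0.001], [-0.001, 0.005, -1.0]]
force: [-0.3, -0.4, -0.9]
gripper_width: 0.171
gripper_force: 53.8
```

Call:
apply_moves([
  {"claw":10,"linear":[0,-0.8,0],"spin":0},
  {"claw":10,"linear":[0,-0.9,0],"spin":0},
  {"claw":10,"linear":[0,-0.9,0],"spin":0},
  {"claw":10,"linear":[0,-0.9,0],"spin":0},
  {"claw":10,"linear":[0,-0.9,0],"spin":0},
  {"claw":10,"linear":[0,-0.9,0],"spin":0},
  {"claw":10,"linear":[0.1,-0.8,0],"spin":0},
  {"claw":10,"linear":[0,-0.7,0],"spin":0},
])

```text
time: 26.0
tcp_pos: [0.5236, -0.3, 0.3268]
orientation: [[0.146, 0.989, 0.001], [0.989, -0.146, -0.001], [-0.001, 0.002, -1.0]]
force: [0.1, 0.0, -0.7]
gripper_width: 0.166
gripper_force: 53.8
```

Call:
apply_moves([
  {"claw":10,"linear":[0,-0.6,0],"spin":0},
  {"claw":10,"linear":[0,-0.4,0],"spin":0},
  {"claw":10,"linear":[0,-0.3,0],"spin":0},
  {"claw":10,"linear":[0,0,0],"spin":0},
  {"claw":10,"linear":[0,0,0],"spin":0},
  {"claw":10,"linear":[0,0,0],"spin":0},
  {"claw":10,"linear":[0,0,0],"spin":0},
  {"claw":10,"linear":[0,0,0],"spin":0},
])

```text
time: 26.67
tcp_pos: [0.5237, -0.3357, 0.3256]
orientation: [[0.143, 0.99, 0.0], [0.99, -0.143, 0.0], [0.0, 0.0, -1.0]]
force: [0.5, 0.8, 0.3]
gripper_width: 0.164
gripper_force: 53.8
```

```bash
python3 - <<'E'
from geo import *
f=lambda i,x0,y0,w,h,s:cv2.resize(i[y0:y0+h,x0:x0+w,::-1],None,fx=s,fy=s,interpolation=cv2.INTER_CUBIC)
cv2.imwrite("pics/e1.png",cv2.hconcat([f(read_camera("top"),335,150,80,110,5),f(read_camera("scene"),145,130,80,110,5)]))
s=observe();print(s['tcp_pos'],s['orientation'][:,1],s['force'])
E
```

```text
[ 0.52359366 -0.33602492  0.32554548] [ 9.89694456e-01 -1.43195195e-01  1.37812996e-04] [ 0.15193442  0.1982818  -1.27168003]
```

View pics/e1.png

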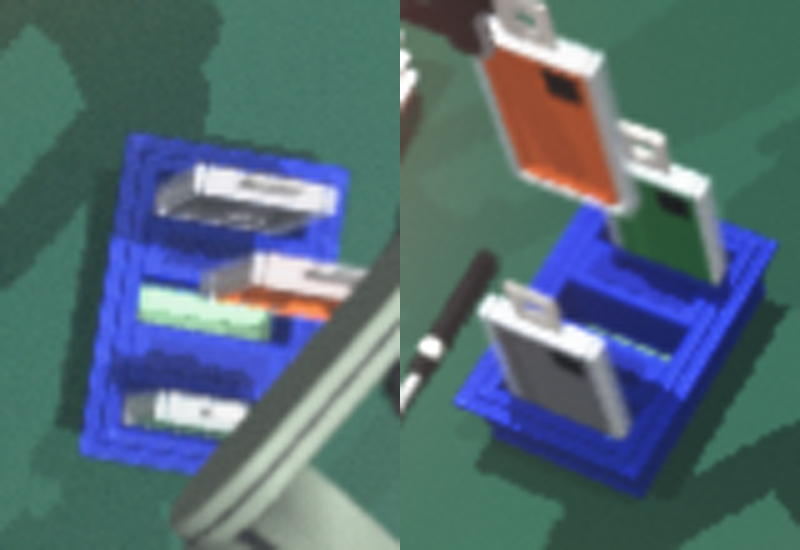

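The left half shows the held pack's +y top corner at about (205,275) and the ticket at (200,312). The right half shows the pack upright with its lower corners at about (517,180) and (627,213), and the free pocket's rim edges from (567,282) to (690,325). I'll check the numbers.

```bash
python3 - <<'E'
from geo import *
np.set_printoptions(precision=4,suppress=True)
s=lambda u,v:((u-400+.5)/5+145-.5,(v+.5)/5+130-.5)
t=lambda u,v:((u+.5)/5+335-.5,(v+.5)/5+150-.5)
a=np.radians(-8.3);X=np.array([np.cos(a),np.sin(a)]);Y=np.array([-X[1],X[0]]);o=np.array([.5288,-.3065])
def sh(k,q): print(k,q,"tray frame mm",1e3*(q[:2]-o)@X,1e3*(q[:2]-o)@Y)
sh("low -y +x(8,-40)",plane("scene",s(517,180),.199))
sh("low +y +x(8,40)",plane("scene",s(627,213),.199))
sh("top sh -y +x",plane("scene",s(484,48),.335))
sh("top sh +y +x",plane("scene",s(592,78),.335))
sh("top view +y mid end",plane("top",t(213,275),.335)) 
for p in[(567,282),(690,325),(545,318),(672,362)]: sh("rim",plane("scene",s(*p),.056))
for p in[(772,242),(600,210),(460,403),(637,468)]: sh("corner",plane("scene",s(*p),.056))
for p in[(135,135),(350,168),(85,455)]: sh("cornertop",plane("top",t(*p),.056))
im=cv2.imread("pics/scene0.png")
E
```

```text
low -y +x(8,-40) [ 0.5314 -0.3423  0.199 ] tray frame mm 7.727173094620641 -35.05083006904241
low +y +x(8,40) [ 0.5358 -0.2716  0.199 ] tray frame mm 1.9112730257666755 35.53846608710985
top sh -y +x [ 0.5389 -0.3289  0.335 ] tray frame mm 13.244815503478367 -20.684128015927755
top sh +y +x [ 0.5423 -0.266   0.335 ] tray frame mm 7.535871560472477 42.06590187742456
top view +y mid end [ 0.5298 -0.2487  0.335 ] tray frame mm -7.361120944739022 57.33684457654612
rim [ 0.5112 -0.3467  0.056 ] tray frame mm -11.65183435918631 -42.37146748887126
rim [ 0.5201 -0.2589  0.056 ] tray frame mm -15.504332709656538 45.852373121286085
rim [ 0.5403 -0.3502  0.056 ] tray frame mm 17.724850959322325 -41.56304561404986
rim [ 0.5488 -0.2604  0.056 ] tray frame mm 13.115232819065675 48.50616192328738
corner [ 0.4463 -0.2294  0.056 ] tray frame mm -92.79473795543524 64.36730552704977
corner [ 0.453  -0.3468  0.056 ] tray frame mm -69.16669485439132 -50.7829888488587
corner [ 0.6129 -0.3783  0.056 ] tray frame mm 93.54393853754857 -58.92242033045459
corner [ 0.6253 -0.2549  0.056 ] tray frame mm 88.03215115587683 65.03189923470063
cornertop [ 0.6297 -0.2582  0.056 ] tray frame mm 92.91071482126783 62.35056139216648
cornertop [ 0.6129 -0.3855  0.056 ] tray frame mm 94.57521938332975 -65.989709662348
cornertop [ 0.4437 -0.2301  0.056 ] tray frame mm -95.25010672067467 63.35961768967822
```

Call:
apply_moves([
  {"claw":10,"linear":[0.03,0,-0.2],"spin":0},
  {"claw":10,"linear":[0,0,-0.5],"spin":0},
  {"claw":10,"linear":[0,0,-0.6],"spin":0},
  {"claw":10,"linear":[0,0,-0.6],"spin":0},
  {"claw":10,"linear":[0,0,-0.6],"spin":0},
  {"claw":10,"linear":[0,0,-0.5],"spin":0},
  {"claw":10,"linear":[0,0,-0.4],"spin":0},
  {"claw":10,"linear":[0,0,-0.2],"spin":0},
])

```text
time: 27.43
tcp_pos: [0.5234, -0.3358, 0.2147]
orientation: [[0.144, 0.99, -0.003], [0.99, -0.144, 0.003], [0.002, -0.003, -1.0]]
force: [0.1, 0.5, -1.4]
gripper_width: 0.164
gripper_force: 53.8
```

Call:
apply_moves([
  {"claw":10,"linear":[0,0,-0.3],"spin":0},
  {"claw":10,"linear":[0,0,-0.3],"spin":0},
  {"claw":10,"linear":[0,0,-0.3],"spin":0},
  {"claw":10,"linear":[0,0,-0.1],"spin":0},
  {"claw":10,"linear":[0,0,0],"spin":0},
  {"claw":10,"linear":[0,0,0],"spin":0},
  {"claw":10,"linear":[0,0,0],"spin":0},
  {"claw":10,"linear":[0,0,0],"spin":0},
])

```text
time: 28.1
tcp_pos: [0.5247, -0.3371, 0.1882]
orientation: [[0.144, 0.99, 0.001], [0.99, -0.144, -0.001], [-0.001, 0.001, -1.0]]
force: [0.4, 0.7, 0.2]
gripper_width: 0.168
gripper_force: 53.8
```

```bash
python3 fm.py; python3 - <<'E'
from geo import *
f=lambda i,x0,y0,w,h,s:cv2.resize(i[y0:y0+h,x0:x0+w,::-1],None,fx=s,fy=s,interpolation=cv2.INTER_CUBIC)
cv2.imwrite("pics/e2.png",cv2.hconcat([f(read_camera("top"),345,165,60,85,6.5),f(read_camera("scene"),155,150,63,85,6.5)]))
E
```

```text
28.5 [ 0.5244 -0.3367  0.1874] along -0.10880432246036958 F [-0.1222 -0.1773 -0.5719] +- [0.1972 0.2559 0.158 ] T [-0.0384  0.0096  0.0077]
```

View pics/e2.png

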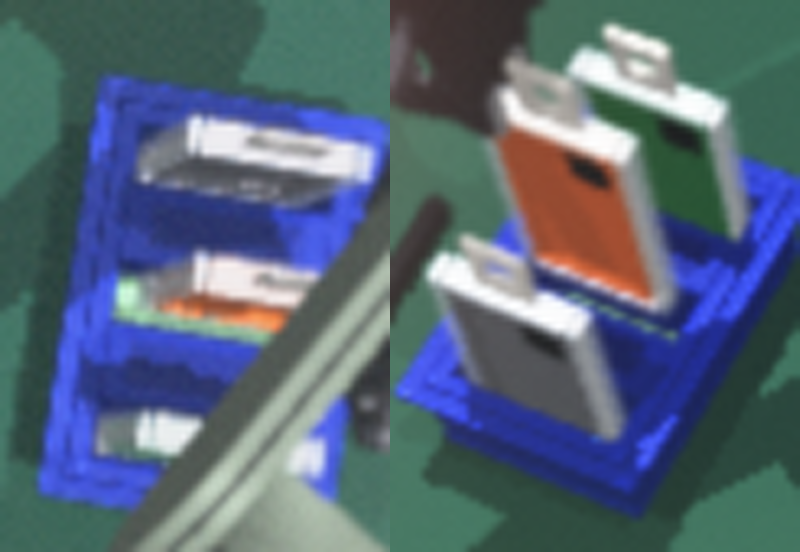

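The held pack's top end at (195,272) is in line between its neighbours (green at (193,135), grey at (140,435)) once its height is allowed for. In the scene half its underside is over the free pocket. I'll lower it in.

Call:
apply_moves([
  {"claw":10,"linear":[0,0,-0.1],"spin":0},
  {"claw":10,"linear":[0,0,-0.1],"spin":0},
  {"claw":10,"linear":[0,0,-0.1],"spin":0},
  {"claw":10,"linear":[0,0,-0.1],"spin":0},
  {"claw":10,"linear":[0,0,-0.1],"spin":0},
  {"claw":10,"linear":[0,0,-0.1],"spin":0},
  {"claw":10,"linear":[0,0,0],"spin":0},
  {"claw":10,"linear":[0,0,0],"spin":0},
])

```text
time: 29.27
tcp_pos: [0.5242, -0.3366, 0.169]
orientation: [[0.144, 0.99, -0.001], [0.99, -0.144, 0.0], [0.0, -0.001, -1.0]]
force: [0.2, 0.6, 0.0]
gripper_width: 0.171
gripper_force: 53.8
```

```bash
python3 fm.py
```

```text
29.6667 [ 0.5244 -0.3368  0.1695] along -0.10876618116623221 F [ 0.248   0.1309 -0.7523] +- [0.1469 0.1045 0.1971] T [-0.023  0.013 -0.003]
```

Call:
apply_moves([
  {"claw":10,"linear":[0,0,-0.1],"spin":0},
  {"claw":10,"linear":[0,0,-0.1],"spin":0},
  {"claw":10,"linear":[0,0,-0.1],"spin":0},
  {"claw":10,"linear":[0,0,-0.1],"spin":0},
  {"claw":10,"linear":[0,0,-0.1],"spin":0},
  {"claw":10,"linear":[0,0,-0.1],"spin":0},
  {"claw":10,"linear":[0,0,-0.1],"spin":0},
  {"claw":10,"linear":[0,0,0],"spin":0},
])

```text
time: 30.33
tcp_pos: [0.5238, -0.3364, 0.1473]
orientation: [[0.144, 0.99, -0.001], [0.99, -0.144, 0.001], [0.001, -0.001, -1.0]]
force: [-0.5, 0.2, -0.4]
gripper_width: 0.165
gripper_force: 53.8
```

```bash
python3 fm.py
```

```text
30.7333 [ 0.5245 -0.3369  0.1486] along -0.1086919294234775 F [ 0.4196  0.0198 -0.6738] +- [0.111  0.2063 0.1961] T [-0.0061 -0.0064  0.0154]
```

Call:
apply_moves([
  {"claw":10,"linear":[0,0,-0.08],"spin":0},
  {"claw":10,"linear":[0,0,-0.08],"spin":0},
  {"claw":10,"linear":[0,0,-0.08],"spin":0},
  {"claw":10,"linear":[0,0,-0.08],"spin":0},
  {"claw":10,"linear":[0,0,-0.08],"spin":0},
  {"claw":10,"linear":[0,0,0],"spin":0},
  {"claw":10,"linear":[0,0,0],"spin":0},
  {"claw":10,"linear":[0,0,0],"spin":0},
])

```text
time: 31.4
tcp_pos: [0.5244, -0.3368, 0.1364]
orientation: [[0.144, 0.99, 0.0], [0.99, -0.144, -0.0], [-0.0, 0.0, -1.0]]
force: [0.8, -0.4, 0.1]
gripper_width: 0.169
gripper_force: 53.8
```

```bash
python3 fm.py
```

```text
31.8 [ 0.5244 -0.3367  0.1364] along -0.10880073495897252 F [ 0.048  -0.1822 -0.4564] +- [0.0927 0.2411 0.1127] T [-0.0182  0.0229  0.0086]
```

Call:
apply_moves([
  {"claw":10,"linear":[0,0,-0.02],"spin":0},
  {"claw":10,"linear":[0,0,-0.02],"spin":0},
  {"claw":10,"linear":[0,0,-0.02],"spin":0},
  {"claw":10,"linear":[0,0,0],"spin":0},
  {"claw":10,"linear":[0,0,0],"spin":0},
  {"claw":10,"linear":[0,0,0],"spin":0},
  {"claw":10,"linear":[0,0,0],"spin":0},
  {"claw":10,"linear":[0,0,0],"spin":0},
])

```text
time: 32.47
tcp_pos: [0.5243, -0.3368, 0.1346]
orientation: [[0.144, 0.99, 0.0], [0.99, -0.144, -0.0], [-0.0, 0.0, -1.0]]
force: [0.2, -0.2, -0.9]
gripper_width: 0.166
gripper_force: 53.8
```

```bash
python3 fm.py
```

```text
32.8667 [ 0.5243 -0.3367  0.1346] along -0.10883370125777715 F [-0.1825 -0.0568 -0.5763] +- [0.1554 0.1064 0.15  ] T [-0.032   0.0123 -0.0145]
```

Call:
apply_moves([
  {"claw":10,"linear":[0,0,-0.02],"spin":0},
  {"claw":10,"linear":[0,0,-0.02],"spin":0},
  {"claw":10,"linear":[0,0,0],"spin":0},
  {"claw":10,"linear":[0,0,0],"spin":0},
  {"claw":10,"linear":[0,0,0],"spin":0},
  {"claw":10,"linear":[0,0,0],"spin":0},
  {"claw":10,"linear":[0,0,0],"spin":0},
  {"claw":10,"linear":[0,0,0],"spin":0},
])

```text
time: 33.53
tcp_pos: [0.5243, -0.3368, 0.1334]
orientation: [[0.144, 0.99, 0.0], [0.99, -0.144, -0.0], [-0.0, 0.0, -1.0]]
force: [0.1, 0.1, -0.7]
gripper_width: 0.162
gripper_force: 53.8
```

```bash
python3 fm.py
```

```text
33.9333 [ 0.5243 -0.3367  0.1334] along -0.1088171055921961 F [-0.1328  0.0342 -0.2752] +- [0.0831 0.157  0.1251] T [-0.0246 -0.0125  0.0152]
```

Call:
apply_moves([
  {"claw":10,"linear":[0,0,-0.02],"spin":0},
  {"claw":10,"linear":[0,0,-0.01],"spin":0},
  {"claw":10,"linear":[0,0,0],"spin":0},
  {"claw":10,"linear":[0,0,0],"spin":0},
  {"claw":10,"linear":[0,0,0],"spin":0},
  {"claw":10,"linear":[0,0,0],"spin":0},
  {"claw":10,"linear":[0,0,0],"spin":0},
  {"claw":10,"linear":[0,0,0],"spin":0},
])

```text
time: 34.6
tcp_pos: [0.5244, -0.3368, 0.1326]
orientation: [[0.144, 0.99, 0.0], [0.99, -0.144, -0.0], [-0.0, 0.0, -1.0]]
force: [-0.1, -0.6, 0.4]
gripper_width: 0.165
gripper_force: 53.9
```

```bash
python3 fm.py
```

```text
35.0 [ 0.5244 -0.3368  0.1326] along -0.10872423042693119 F [-0.1337  0.2327  1.2254] +- [0.1365 0.2066 0.0682] T [-0.0154  0.0333  0.0133]
```

The floor is felt at the expected height. I'll release and rise.

Call:
apply_moves([
  {"claw":16,"linear":[0,0,0],"spin":0},
  {"claw":18,"linear":[0,0,0],"spin":0},
  {"claw":20,"linear":[0,0,0],"spin":0},
  {"claw":22,"linear":[0,0,0],"spin":0},
  {"claw":25,"linear":[0,0,0],"spin":0},
  {"claw":28,"linear":[0,0,0],"spin":0},
  {"claw":30,"linear":[0,0,0],"spin":0},
  {"claw":30,"linear":[0,0,0],"spin":0},
], squeeze=20)

```text
time: 35.67
tcp_pos: [0.5243, -0.3367, 0.1324]
orientation: [[0.144, 0.99, -0.0], [0.99, -0.144, 0.0], [0.0, -0.0, -1.0]]
force: [-0.3, -0.5, -0.4]
gripper_width: 0.353
gripper_force: 0.0
```

Call:
apply_moves([
  {"claw":30,"linear":[0,0,0],"spin":0},
  {"claw":30,"linear":[0,0,0.1],"spin":0},
  {"claw":30,"linear":[0,0,0.2],"spin":0},
  {"claw":30,"linear":[0,0,0.3],"spin":0},
  {"claw":30,"linear":[0,0,0.5],"spin":0},
  {"claw":30,"linear":[0,0,0.7],"spin":0},
  {"claw":30,"linear":[0,0,0.7],"spin":0},
  {"claw":30,"linear":[0,0,0.7],"spin":0},
])

```text
time: 36.33
tcp_pos: [0.5244, -0.3368, 0.2305]
orientation: [[0.144, 0.99, 0.001], [0.99, -0.144, -0.001], [-0.001, 0.001, -1.0]]
force: [0.6, 0.3, 1.0]
gripper_width: 0.348
gripper_force: 0.0
```

Call:
apply_moves([
  {"claw":30,"linear":[-0.3,0,0.7],"spin":0},
  {"claw":30,"linear":[-0.5,0.4,0.5],"spin":0},
  {"claw":30,"linear":[-0.5,0.7,0],"spin":0},
  {"claw":30,"linear":[-0.5,0.7,0],"spin":0},
  {"claw":30,"linear":[-0.5,0.7,0],"spin":0},
  {"claw":30,"linear":[-0.5,0.7,0],"spin":0},
  {"claw":30,"linear":[0,0,0],"spin":0},
  {"claw":30,"linear":[0,0,0],"spin":0},
])

```text
time: 37.0
tcp_pos: [0.4402, -0.2402, 0.2658]
orientation: [[0.143, 0.99, 0.002], [0.99, -0.143, -0.002], [-0.001, 0.002, -1.0]]
force: [0.1, -0.1, 0.2]
gripper_width: 0.354
gripper_force: 0.0
```

```bash
python3 - <<'E'
from geo import *
np.set_printoptions(precision=4,suppress=True)
f=lambda i,x0,y0,w,h,s:cv2.resize(i[y0:y0+h,x0:x0+w,::-1],None,fx=s,fy=s,interpolation=cv2.INTER_CUBIC)
T,S=read_camera("top"),read_camera("scene")
a=f(T,340,160,70,95,5.5);b=f(S,150,145,75,95,5.5)
c=cv2.resize(S[170:300,230:380,::-1],None,fx=3,fy=3)  # unused stand crop
cv2.imwrite("pics/g.png",cv2.hconcat([a,b]))
s=observe();print(s['time'],s['tcp_pos'],s['force'])
E
```

```text
37.1 [ 0.4411 -0.2415  0.2656] [-0.2146 -0.6574  0.2137]
```

View pics/g.png

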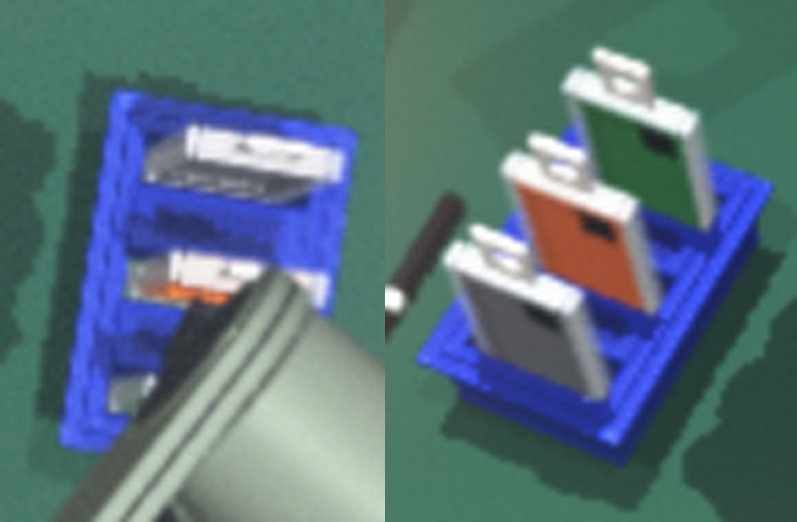

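The orange pack at (585,230) stands upright and fully down, level with and parallel to the undisturbed grey and green packs, and the gripper is clear. I'll hand it in.

```bash
python3 -c "
from station import *
print(sign_off())"
```

```text
the job is handed in; nothing more can be done
None
```

The orange pack is off its hook and standing upright, fully down and released, in the free pocket, and the job is handed in; on the first descent the gripper's knuckle pressed on the stand's bar or post end (about 31 N) before I backed off, with no sign that the pack moved.

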